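Put the lathe accessories back on their outline boards

ROBOT

A 7-joint arm with a two-finger parallel gripper is mounted at the origin on the work surface. World frame = base frame: x ahead of the robot, y to its left, z up, the work surface at z = 0. Lengths are in m, angles in rad, forces in N, time in s.
With the tool pointing down it reaches from about 0.425 to 1.025 m from the base axis. Payload 9.4 kg.
Tool frame: the origin (TCP) lies at the centre of the arm's flange, where the gripper is bolted on; the fingertips stand 173 mm ahead of it and the grasp point (between the pads) lies 155 mm ahead of it; z points along the fingers, y is the line along which they close (so a half turn about z gives the same grasp; the last joint's range is limited). The gripper opens to 85 mm and grips with 20 to 120 N. Pads are 22 mm wide; open, the fingers measure 114 mm over their backs; the gripper's body (76 mm by 85 mm) begins 54 mm behind the grasp point. The pads swing forward as they close: fully open they stand 13 mm farther back than shut.
Start: joints at [-1.354, 0.599, -0.003, 1.599, 0.002, 0.943, -0.08], TCP at [0.21, 0.694, 0.405] pointing down, gripper open.
Joint ranges: [-2.57, 2.57], [-0.35, 1.97], [-1.29, 1.29], [0.11, 2.56], [-1.05, 4.19], [0.11, 1.86], [-2.63, 2.63]. Speed limits (rad/s): [2.22, 2.22, 3.01, 3.01, 3.14, 3.14, 3.14].

INTERFACE

Orientations are given as a 3x3 rotation matrix whose columns are the frame's x, y, z axes.
In Python, from station import r gives the robot as it stands.
- The arm moves only by the shell command python3 -m crank 'ROWS' [FORCE]. ROWS is JSON, a list of rows, each an object of numbers: "x", "y", "z": the shift along the tool's x, y, z in cm; "wx", "wy", "wz": the turn, a rotation vector about the tool's x, y, z in degrees; "claw": the opening, from -1 (shut) to 1 (fully open). A call has 1 to 8 rows; each row shifts and turns the commanded pose from where the row before left it, along the tool's axes as they then stand; what a row does not reach is not made up. A row lasts 1/10 s, in which the tool goes at most 50 mm and 8.59 degrees, less where a joint would pass 70% of its speed; a pose out of reach is approached as far as the arm can. A call with a gripper value outside its range is refused whole. The fingers move at their own pace and stop on an object; FORCE is the grip in N (left out, the last holds). Time passes only in rows, so rows that do not move let the fingers close. It gives the time, the measured TCP pose, the force, the opening and the grip force at its end, in the units of the state.
- r.get_obs(): the state, without advancing time (a new reading comes with each control period).
- r.camera(name): name is "scene" or "side" or "wrist"; returns the picture (400x640x3 uint8, red, green, blue); there is no depth.
- r.calibration(name): a dict with "fovy" (degrees; the focal length in pixels is half the picture's height over the tangent of half this angle, whatever the lens; pixels are square), "cx", "cy" (the principal point, pixels), "rvec" (rotation vector, rad) and "tvec" (3), from world to camera coordinates, as OpenCV has them. Camera axes: x right, y down, z forward; pixel columns grow to the right and rows downward; lengths in m; the calibration is good to about 2 mm. A picture is of the moment at which its call begins: read the wrist's pose just before it. calibration takes no time and is no camera call; for the wrist camera it gives the pose at the moment of the call.
- r.job_done(): hands the job in; it is judged then, once.
The state is a dict: "t": time; "joint_pos": joint angles; "joint_vel": joint speeds; "tau": joint torques, N m; "ee_pos": TCP position; "tool_rot": TCP orientation; "wrist_force": force on the tool from outside, world axes, zero at the start; "torque": the same for the moment, N m; "grip_width": finger opening in m; "grasp_force": force on a finger pad.
Only numpy, scipy, OpenCV 4.12 (cv2) and the standard library are available. Lean on these libraries where they do the work, as an engineer would, in place of code of your own. Each camera call takes 0.05 s, during which the arm holds its last target. There are 200 camera calls.

TASK

Put the two lathe faceplates and the two T-shaped tool rests away, each flat on the storage board whose dark outline matches its shape and size, centred on the outline, hubs up and the tool rests lying the same way round as their T outlines. Set each one down rather than dropping it, let go of everything, and leave the wooden bowl and the wax jar where they stand.

Things in the scene. Friction and masses are not known exactly. Their poses are not given: they have to be found in the camera images.
- large_faceplate: large lathe faceplate: steel, a flat disc 84 mm in diameter and 8 mm thick, with a round hub 33 mm in diameter standing up from its centre to 40 mm above the underside (dark bore on top, four small screw holes in the disc); about 450 g. Origin: centre of the underside, z up; yaw does not matter. Grip it by the hub.
- small_faceplate: small lathe faceplate: steel, a flat disc 56 mm in diameter and 8 mm thick, with a round hub 33 mm in diameter standing up from its centre to 40 mm above the underside (dark bore on top, four small screw holes in the disc); about 300 g. Origin: centre of the underside, z up; yaw does not matter. Grip it by the hub.
- long_rest: long lathe tool rest: flat-lying T, about 550 g: a dark steel bar 120 mm long (along its y), 18 mm wide, 24 mm high; from its middle a bright round post, 25 mm in diameter, axis 12.5 mm above the underside, runs along +x and is bare from x = 9 to its end at 69 mm. Origin: under the centre of the bar, on the underside; z up. Grip across the post at x = 30 mm (centre of mass near x = 14 mm).
- short_rest: short lathe tool rest: flat-lying T, about 420 g: a dark steel bar 70 mm long (along its y), 18 mm wide, 24 mm high; from its middle a bright round post, 25 mm in diameter, axis 12.5 mm above the underside, runs along +x and is bare from x = 9 to its end at 69 mm. Origin: under the centre of the bar, on the underside; z up. Grip across the post at x = 30 mm (centre of mass near x = 19 mm).
- large_round_board: place of the large faceplate: a round white-painted board 108 mm in diameter, 8 mm thick, fixed to the bench, with a dark disc outline 90 mm in diameter inlaid flush in its top (3 mm larger all round than the large faceplate's disc). Origin: centre of its underside; the top is at z = 8 mm.
- small_round_board: place of the small faceplate: a round white-painted board 80 mm in diameter, 8 mm thick, fixed to the bench, with a dark disc outline 62 mm in diameter inlaid flush in its top (3 mm larger all round than the small faceplate's disc). Origin: centre of its underside; the top is at z = 8 mm.
- long_t_board: place of the long tool rest: a white-painted board, 104 (x) by 150 mm (y), 8 mm thick, fixed to the bench, its top inlaid with a dark T outline 3 mm larger all round than the rest. Origin: centre of its underside. The T's bar (126 mm) lies along y, centred at x = -30 mm, y = 0; its post runs along +x to x = 42 mm. The long rest's origin belongs at x = -30 mm, y = 0, its +x along the board's +x.
- short_t_board: place of the short tool rest: a white-painted board, 104 (x) by 100 mm (y), 8 mm thick, fixed to the bench, its top inlaid with a dark T outline 3 mm larger all round than the rest. Origin: centre of its underside. The T's bar (76 mm) lies along y, centred at x = -30 mm, y = 0; its post runs along +x to x = 42 mm. The short rest's origin belongs at x = -30 mm, y = 0, its +x along the board's +x.
- bowl: bystander: a turned wooden bowl, 110 mm across and 50 mm high, standing loose at one side. Origin: centre of its underside. To be left alone.
- wax_jar: bystander: an amber glass jar of wax with a metal lid, 66 mm across and 60 mm high, standing loose at one side. Origin: centre of its underside. To be left alone.
There are look-alikes about, which are no part of the job. Leave any turquoise look-alike of the long_t_board alone.

How it is judged:
At the end, for the whole second after the job is handed in: Each faceplate lies flat, hub up, on its own round board, centred within 12 mm; each tool rest lies flat on its own T board, its bar's centre within 12 mm of the outline's along each board axis, turned within 0.25 rad of it and the same way round; all at rest (z of large_faceplate in the frame of large_round_board between 0.004 and 0.013 m and angle between each of large_faceplate, small_faceplate, long_rest, short_rest's own z axis and vertical below 0.1 rad and linear speed of each of large_faceplate, small_faceplate, long_rest, short_rest below 0.02 m/s and angular speed of each of large_faceplate, small_faceplate, long_rest, short_rest below 0.2 rad/s and horizontal distance between large_faceplate and large_round_board below 0.012 m and z of small_faceplate in the frame of small_round_board between 0.004 and 0.013 m and horizontal distance between small_faceplate and small_round_board below 0.012 m and z of long_rest in the frame of long_t_board between 0.004 and 0.013 m and x of long_rest in the frame of long_t_board between -0.042 and -0.018 m and y of long_rest in the frame of long_t_board between -0.012 and 0.012 m and angle between the x axis of long_rest and the x axis of long_t_board, either way round below 0.25 rad and x of long_t_board in the frame of long_rest above 0.01 m and z of short_rest in the frame of short_t_board between 0.004 and 0.013 m and x of short_rest in the frame of short_t_board between -0.042 and -0.018 m and y of short_rest in the frame of short_t_board between -0.012 and 0.012 m and angle between the x axis of short_rest and the x axis of short_t_board, either way round below 0.25 rad and x of short_t_board in the frame of short_rest above 0.01 m); the robot touches nothing.
It fails at once if the wooden bowl is moved by more than 20 mm (distance of bowl from where it was at the start of the episode above 0.02 m).
It fails at once if the wax jar is moved by more than 20 mm (distance of wax_jar from where it was at the start of the episode above 0.02 m).
It fails at once if an accessory is dropped or thrown (falls freely, touching nothing, faster than 0.7 m/s: a drop of over 25 mm) ((linear speed of large_faceplate above 0.7 m/s and contact force between large_faceplate and anything else below 0.05 N) or (linear speed of small_faceplate above 0.7 m/s and contact force between small_faceplate and anything else below 0.05 N) or (linear speed of long_rest above 0.7 m/s and contact force between long_rest and anything else below 0.05 N) or (linear speed of short_rest above 0.7 m/s and contact force between short_rest and anything else below 0.05 N)).
It also fails if it takes over 90 s, if anything falls off the work surface, if the arm or the gripper's body presses on something with over 40 N, if the wrist force passes 120 N, or if a joint passes its speed limit or range.

## Working session

There is one attempt and no reset: what is moved stays moved. The work goes in short steps, Python scripts to look and compute and a shell command to move; the robot and the scene stay as the last step left them, time stands still between calls to the robot, and variables do not carry over. Pictures are saved under pics/ and viewed, at most 17 in all, crops included, and the job is handed in when it is done.

```bash
mkdir -p pics; ls; python3 - <<'E'
from station import r
import cv2
for n in ("scene","side","wrist"):
    im=r.camera(n); cv2.imwrite(f"pics/{n}0.png",im[:,:,::-1]); c=r.calibration(n); print(n,c)
o=r.get_obs(); print(o['t'],o['ee_pos'],o['tool_rot'],o['grip_width'])
E
```

```text
pics
scene {'fovy': 56.98105381462034, 'cx': 315.17103334846706, 'cy': 199.42334007307946, 'rvec': array([ 1.75569627,  1.46531354, -0.78921481]), 'tvec': array([-0.16433703, -0.22673045,  1.60405899])}
side {'fovy': 44.04417890117036, 'cx': 312.7364276581759, 'cy': 206.5658535077497, 'rvec': array([ 2.28416668, -0.35737133,  0.15407732]), 'tvec': array([-0.3985805 ,  0.19601187,  1.63362805])}
wrist {'fovy': 58.069819543362044, 'cx': 319.7101477419999, 'cy': 198.64357645785032, 'rvec': array([-2.30546239, -1.71034193, -0.27638679]), 'tvec': array([-0.72463003, -0.0394051 ,  0.38119831])}
0.15 [0.2098956  0.69379058 0.40399628] [[-9.57180172e-01  2.89492769e-01 -2.34057947e-04]
 [ 2.89492838e-01  9.57179429e-01 -1.19894318e-03]
 [-1.23049930e-04 -1.21536274e-03 -9.99999254e-01]] 0.08571351629051822
```

View pics/scene0.png

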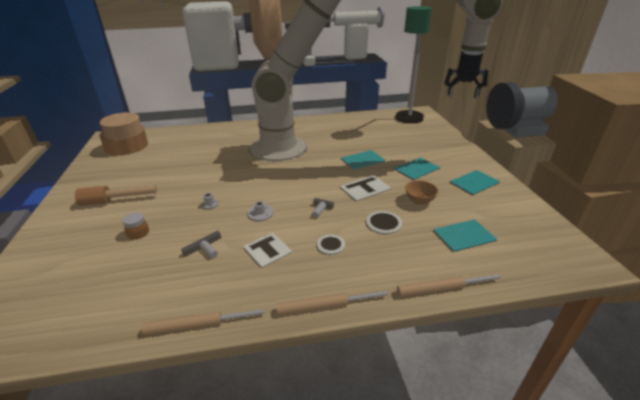

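View pics/side0.png

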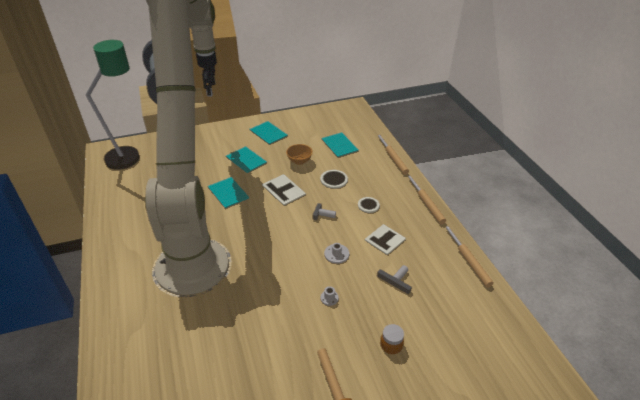

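Scene view: T boards at (365,188) and (268,249), round boards at (384,222) and (331,244). The faceplates are at (209,201) small and (260,210) large. The short rest is at (321,207), the long rest at (205,245), the bowl at (421,192) and the jar at (135,226). The side view shows the same layout.

```bash
cat > h.py <<'E'
import numpy as np, cv2
from station import r
def cam(n):
    c=r.calibration(n); f=200/np.tan(np.radians(c['fovy'])/2)
    K=np.array([[f,0,c['cx']],[0,f,c['cy']],[0,0,1]]); R=cv2.Rodrigues(np.array(c['rvec'],float))[0]
    return K,R,np.array(c['tvec'],float)
def ray(px,z,C):
    K,R,t=C; px=np.atleast_2d(np.asarray(px,float)); d=np.c_[px,np.ones(len(px))]@np.linalg.inv(K).T@R
    o=-R.T@t; s=(z-o[2])/d[:,2]; return (o+d*s[:,None])[:,:2]
def shot(n,name):
    C=cam(n); im=r.camera(n)[:,:,::-1].copy(); cv2.imwrite(f"pics/{name}.png",im); return im,C
E
python3 - <<'E'
from h import *
P={'scene':dict(T1=(365,188,.008),T2=(268,249,.008),R1=(384,222,.008),R2=(331,244,.008),fpS=(209,203,.015),fpL=(260,212,.008),srest_post=(319,210,.012),srest_bar=(322,203,.02),lr_bar=(202,243,.02),lr_postend=(212,255,.012),bowl=(421,192,.03),jar=(135,226,.03)),
'side':dict(T1=(284,190,.008),T2=(386,239,.008),R1=(334,179,.008),R2=(369,205,.008),fpS=(330,298,.008),fpL=(337,254,.008),srest_bar=(317,212,.02),srest_post=(330,214,.012),lr_bar=(394,281,.02),lr_postend=(405,270,.012),bowl=(299,155,.03),jar=(392,340,.03))}
for n in P:
    C=cam(n); print(n,'cam at',-C[1].T@C[2])
    for k,v in P[n].items(): print(k,ray(v[:2],v[2],C).round(3))
E
```

```text
scene cam at [ 1.46082594 -0.07758372  0.71511323]
T1 [[0.402 0.277]]
T2 [[ 0.66  -0.085]]
R1 [[0.603 0.279]]
R2 [[0.673 0.096]]
fpS [[ 0.402 -0.264]]
fpL [[ 0.476 -0.098]]
srest_post [[0.507 0.091]]
srest_bar [[0.481 0.106]]
lr_bar [[ 0.613 -0.269]]
lr_postend [[ 0.66 -0.24]]
bowl [[0.496 0.443]]
jar [[ 0.507 -0.472]]
side cam at [ 0.05538558 -1.1502231   1.24094599]
T1 [[0.389 0.272]]
T2 [[ 0.656 -0.09 ]]
R1 [[0.595 0.276]]
R2 [[0.667 0.091]]
fpS [[ 0.388 -0.269]]
fpL [[ 0.471 -0.104]]
srest_bar [[0.467 0.102]]
srest_post [[0.512 0.085]]
lr_bar [[ 0.599 -0.277]]
lr_postend [[ 0.655 -0.241]]
bowl [[0.5   0.443]]
jar [[ 0.5   -0.476]]
```

```bash
cat >> h.py <<'E'
def go(x,y,z=None,yaw=None):
    """shift in tool axes (cm) and turn (deg) to bring TCP to x,y,z with tool x-axis at world yaw (deg); tool down"""
    o=r.get_obs(); p=np.array(o['ee_pos']); R=np.array(o['tool_rot'])
    d=np.array([x,y,p[2] if z is None else z])-p
    print('now',p.round(4),'yaw',np.degrees(np.arctan2(R[1,0],R[0,0])).round(2),'t',o['t'],'| shift cm',(R.T@d*100).round(2), end=' ')
    if yaw is not None:
        c,s=np.cos(np.radians(yaw)),np.sin(np.radians(yaw)); T=np.array([[c,s,0],[s,-c,0],[0,0,-1.]])
        print('turn deg',np.degrees(cv2.Rodrigues(R.T@T)[0].ravel()).round(2),end='')
    print()
E
python3 - <<'E'
from h import *
o=r.get_obs();R=np.array(o['tool_rot']);K,Rc,t=cam('wrist');c=-Rc.T@t
print('cam in tool',R.T@(c-o['ee_pos'])); print('cam axes in tool\n',R.T@Rc.T)
go(.5,.0,.45,180); go(.5,0,.45,0)
E
```

```text
cam in tool [8.25050443e-02 3.99246708e-05 3.01534962e-02]
cam axes in tool
 [[-6.23145825e-04 -9.48949985e-01 -3.15425961e-01]
 [ 9.99999512e-01 -8.33313185e-04  5.31430618e-04]
 [-7.67149690e-04 -3.15425476e-01  9.48950041e-01]]
now [0.2099 0.6938 0.404 ] yaw 163.17 t 0.15 | shift cm [-47.85 -58.02  -4.52] turn deg [ -0.07  -0.   -16.83]
now [0.2099 0.6938 0.404 ] yaw 163.17 t 0.15 | shift cm [-47.85 -58.02  -4.52] turn deg [-0.0000e+00  1.0000e-01  1.6317e+02]
```

```bash
python3 -m crank '[{"wz":-5.6},{"wz":-5.6},{"wz":-5.6},{"x":-1.45,"y":-3.45,"z":-1},{"x":-1.45,"y":-3.45,"z":-1},{"x":-1.45,"y":-3.45,"z":-1},{"x":-1.45,"y":-3.45,"z":-1},{"x":-1.45,"y":-3.45,"z":-0.5}]'
python3 -m crank '[{"x":-1.45,"y":-3.45},{"x":-1.45,"y":-3.45},{"x":-1.45,"y":-3.45},{"x":-1.45,"y":-3.45},{"x":-1.45,"y":-3.45},{"x":-1.45,"y":-3.45},{"x":-1.45,"y":-3.45},{"x":-1.45,"y":-3.45}]'
python3 -m crank '[{"x":-1.45,"y":-3.45},{"x":-1.45,"y":-3.45},{"x":-1.45,"y":-3.45},{"x":-1.45,"y":-3.45},{"x":-1.45,"y":-3.45},{"x":-1.45,"y":-3.45},{"x":-1.45,"y":-3.45},{}]'
python3 - <<'E'
from h import *
go(.5,0,.45,180); shot('wrist','w1')
E
```

```text
now [0.2099 0.6938 0.404 ] yaw 163.17 t 0.15 | shift cm [-47.85 -58.02  -4.52] turn deg [ -0.07  -0.   -16.83]invalid input at $[0]: expected keys x, y, z, wx, wy, wz, claw
invalid input at $[0]: expected keys x, y, z, wx, wy, wz, claw
invalid input at $[0]: expected keys x, y, z, wx, wy, wz, claw
```

View pics/w1.png

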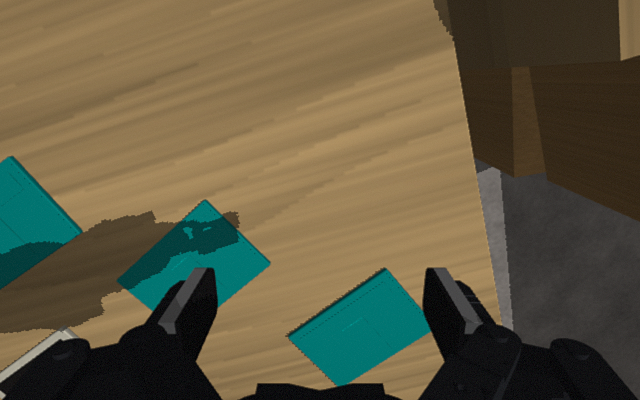

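All row keys are required. The picture shows only turquoise look-alikes and the gripper, because the arm has not moved.

```bash
python3 -m crank '[{"x":0,"y":0,"z":0,"wx":0,"wy":0,"wz":-5.6,"claw":1},{"x":0,"y":0,"z":0,"wx":0,"wy":0,"wz":-5.6,"claw":1},{"x":0,"y":0,"z":0,"wx":0,"wy":0,"wz":-5.6,"claw":1},{"x":-1.9,"y":-3.4,"z":-1,"wx":0,"wy":0,"wz":0,"claw":1},{"x":-1.9,"y":-3.4,"z":-1,"wx":0,"wy":0,"wz":0,"claw":1},{"x":-1.9,"y":-3.4,"z":-1,"wx":0,"wy":0,"wz":0,"claw":1},{"x":-1.9,"y":-3.4,"z":-1,"wx":0,"wy":0,"wz":0,"claw":1},{"x":-1.9,"y":-3.4,"z":-0.6,"wx":0,"wy":0,"wz":0,"claw":1}]'
python3 -m crank '[{"x":-1.9,"y":-3.4,"z":0,"wx":0,"wy":0,"wz":0,"claw":1},{"x":-1.9,"y":-3.4,"z":0,"wx":0,"wy":0,"wz":0,"claw":1},{"x":-1.9,"y":-3.4,"z":0,"wx":0,"wy":0,"wz":0,"claw":1},{"x":-1.9,"y":-3.4,"z":0,"wx":0,"wy":0,"wz":0,"claw":1},{"x":-1.9,"y":-3.4,"z":0,"wx":0,"wy":0,"wz":0,"claw":1},{"x":-1.9,"y":-3.4,"z":0,"wx":0,"wy":0,"wz":0,"claw":1},{"x":-1.9,"y":-3.4,"z":0,"wx":0,"wy":0,"wz":0,"claw":1},{"x":-1.9,"y":-3.4,"z":0,"wx":0,"wy":0,"wz":0,"claw":1}]'
python3 -m crank '[{"x":-1.9,"y":-3.4,"z":0,"wx":0,"wy":0,"wz":0,"claw":1},{"x":-1.9,"y":-3.4,"z":0,"wx":0,"wy":0,"wz":0,"claw":1},{"x":-1.9,"y":-3.4,"z":0,"wx":0,"wy":0,"wz":0,"claw":1},{"x":-1.9,"y":-3.4,"z":0,"wx":0,"wy":0,"wz":0,"claw":1},{"x":-1.9,"y":-3.4,"z":0,"wx":0,"wy":0,"wz":0,"claw":1},{"x":-1.9,"y":-3.4,"z":0,"wx":0,"wy":0,"wz":0,"claw":1},{"x":-1.9,"y":-3.4,"z":0,"wx":0,"wy":0,"wz":0,"claw":1},{"x":0,"y":0,"z":0,"wx":0,"wy":0,"wz":0,"claw":1}]'
python3 - <<'E'
from h import *
go(.6,0,.45,180); shot('wrist','w2')
E
```

```text
t: 1.0
ee_pos: [0.3055, 0.5225, 0.4513]
tool_rot: [[-1.0, 0.001, 0.0], [0.001, 1.0, 0.001], [-0.0, 0.001, -1.0]]
wrist_force: [1.0, 0.1, 0.3]
grip_width: 0.0853
grasp_force: 0.0
t: 1.8
ee_pos: [0.4572, 0.2503, 0.4508]
tool_rot: [[-1.0, 0.001, 0.0], [0.001, 1.0, 0.0], [-0.0, 0.0, -1.0]]
wrist_force: [0.7, 0.2, 0.3]
grip_width: 0.0853
grasp_force: 0.0
t: 2.6
ee_pos: [0.5912, 0.0083, 0.4506]
tool_rot: [[-1.0, 0.008, 0.001], [0.008, 1.0, -0.003], [-0.001, -0.003, -1.0]]
wrist_force: [-0.1, -0.4, -1.0]
grip_width: 0.0852
grasp_force: 0.0
now [0.5912 0.0083 0.4506] yaw 179.56 t 2.6 | shift cm [-0.89 -0.82  0.06] turn deg [-0.15  0.06 -0.44]
```

View pics/w2.png

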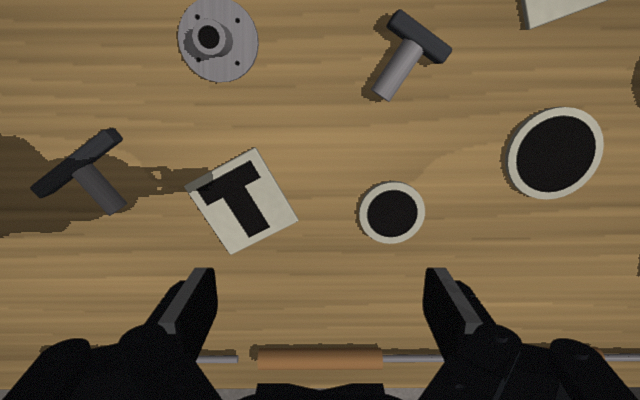

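w2 shows the short T board (its T is the 76 mm size) at about (242,202), the small round board at (392,213) and the large round board at (556,153). The large faceplate is at (218,40), the short rest at (415,55) and the long rest at (85,170). Next is a second view nearer the base.

```bash
python3 -m crank '[{"x":3,"y":-0.2,"z":0,"wx":0,"wy":0,"wz":0,"claw":1},{"x":3,"y":-0.2,"z":0,"wx":0,"wy":0,"wz":0,"claw":1},{"x":3,"y":-0.2,"z":0,"wx":0,"wy":0,"wz":0,"claw":1},{"x":3,"y":-0.2,"z":0,"wx":0,"wy":0,"wz":0,"claw":1},{"x":2,"y":0,"z":0,"wx":0,"wy":0,"wz":0,"claw":1},{"x":0,"y":0,"z":0,"wx":0,"wy":0,"wz":0,"claw":1},{"x":0,"y":0,"z":0,"wx":0,"wy":0,"wz":0,"claw":1}]'
python3 - <<'E'
from h import *
im,C=shot('wrist','w3'); go(.45,0,.45,180)
import pickle; pickle.dump(C,open('w3.pkl','wb'))
cv2.imwrite('pics/w3z.png',cv2.resize(im[0:300],(800,375)))
E
```

```text
t: 3.35
ee_pos: [0.4495, 0.0067, 0.4511]
tool_rot: [[-1.0, -0.001, 0.001], [-0.001, 1.0, 0.0], [-0.001, 0.0, -1.0]]
wrist_force: [1.0, 0.4, -0.1]
grip_width: 0.0856
grasp_force: 0.0
now [0.45   0.0065 0.451 ] yaw -179.96 t 3.4 | shift cm [ 0.   -0.65  0.1 ] turn deg [0.02 0.07 0.04]
```

View pics/w3.png

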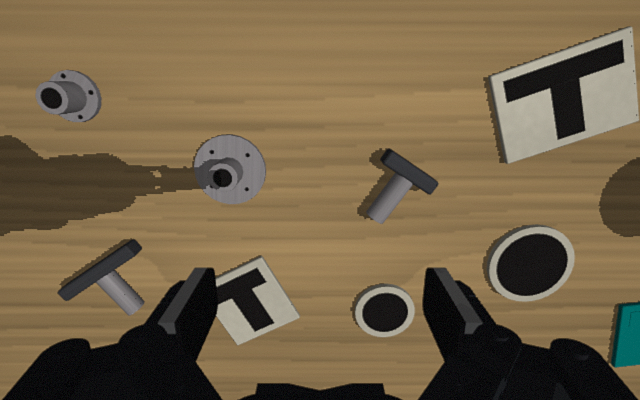

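w3 shows every object. The long T board is at (565,95), the small faceplate at (68,96), the large faceplate at (229,170), the short rest at (400,185) and the long rest at (105,275).

```bash
cat > meas.py <<'E'
from h import *
import pickle
C=pickle.load(open('w3.pkl','rb')); im=cv2.imread('pics/w3.png')
hsv=cv2.cvtColor(im,cv2.COLOR_BGR2HSV); S,V=hsv[...,1],hsv[...,2]
white=((V>150)&(S<60)).astype(np.uint8); dark=((V<45)).astype(np.uint8)
def blobs(m,amin,rmax=345):
    for c in cv2.findContours(m,cv2.RETR_EXTERNAL,cv2.CHAIN_APPROX_NONE)[0]:
        if cv2.contourArea(c)>amin and c[:,0,1].max()<rmax: yield c[:,0].astype(float)
for nm,m in(('white',white),('dark',dark)):
    for c in blobs(m,300):
        w=ray(c,.008,C)*1000; q=cv2.minAreaRect(w.astype(np.float32)); e=cv2.minEnclosingCircle(w.astype(np.float32))
        print(nm,c.mean(0).round(),'rect',np.round(q[0],1),np.round(q[1],1),round(q[2],1),'circ',np.round(e[0],1),round(e[1]*2,1))
E
python3 meas.py; python3 - <<'E'
import cv2,numpy as np
im=cv2.imread('pics/w3.png')
a=cv2.resize(im[230:325,50:150],(400,380),interpolation=cv2.INTER_CUBIC); b=cv2.resize(im[140:235,350:450],(400,380),interpolation=cv2.INTER_CUBIC)
c=cv2.resize(im[55:135,25:125],(400,320),interpolation=cv2.INTER_CUBIC)
cv2.imwrite('pics/z1.png',np.hstack([a,b]))
E
```

```text
white [385. 312.] rect [666.5  95.7] [78.6 77.9] 90.0 circ [666.7  95.4] 79.8
white [253. 301.] rect [652.3 -87.1] [102.   99.1] 27.7 circ [651.9 -87.6] 139.9
white [532. 264.] rect [595.3 280.8] [107.1 106.4] 8.5 circ [595.2 280.4] 108.0
white [568.  95.] rect [388.2 280.2] [102.  148.1] 19.5 circ [388. 280.] 177.7
dark [385. 312.] rect [666.8  95.3] [58.7 57.3] 90.0 circ [667.1  95.3] 60.0
dark [532. 265.] rect [595.6 280.4] [87.7 85.4] 90.0 circ [595.6 280.4] 88.4
dark [566.  85.] rect [388.3 280.7] [ 82.3 124.9] 19.6 circ [367.6 273.1] 129.3
```

View pics/z1.png

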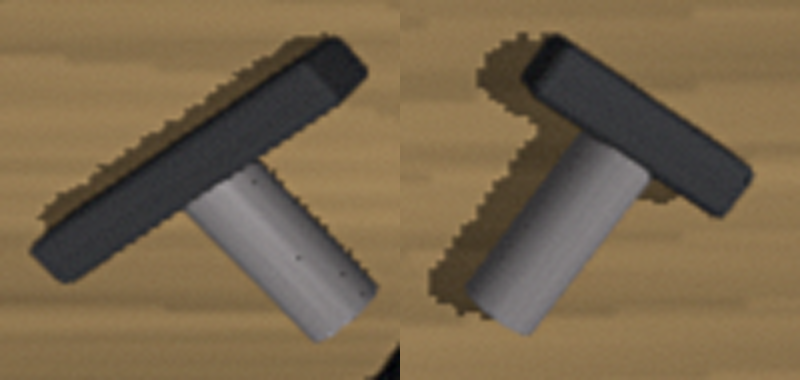

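The crop gives four bar-top corners for each rest and the ends of each post, which I convert to world points below.

```bash
cat > meas2.py <<'E'
from meas import *
def rest(nm,off,top,end):
    f=lambda p:(np.array(p,float)+.5)/4-.5+off
    t=ray(f(top),.024,C)*1000; e=ray(f(end),.0125,C)*1000
    c=t.mean(0); L=[np.linalg.norm(t[i]-t[(i+1)%4]).round(1) for i in range(4)]
    u=(t[2]+t[3]-t[0]-t[1]); n=np.array([-u[1],u[0]])/np.linalg.norm(u); m=e.mean(0)
    n*=np.sign(n@(m-c)); print(nm,'bar c',c.round(1),'sides',L,'yaw from bar',np.degrees(np.arctan2(n[1],n[0])).round(1),'from post',np.degrees(np.arctan2(*(m-c)[::-1])).round(1),'len',np.linalg.norm(m-c).round(1),'grip pt',(c+30*n).round(1))
rest('long',np.array([50,230]),[(35,250),(68,283),(338,103),(303,67)],[(378,290),(320,342)])
rest('short',np.array([350-100,140]),[(567,48),(543,98),(722,217),(752,172)],[(470,290),(530,333)])
for nm,(x,y),rr in(('large',(222,178),13),('small',(51,97),13)):
    m=np.zeros_like(V); m[y-rr:y+rr,x-rr:x+rr]=(V[y-rr:y+rr,x-rr:x+rr]<50)
    c=max(cv2.findContours(m,cv2.RETR_EXTERNAL,cv2.CHAIN_APPROX_NONE)[0],key=cv2.contourArea)[:,0]
    w=ray(c,.04,C)*1000; print(nm,'bore',cv2.minEnclosingCircle(w.astype(np.float32)))
    d=ray([(229,170),(68,96)][nm=='small'],.008,C)*1000; print(' disc approx',d.round(1))
t=ray([(486,77),(633,28),(508,163),(640,120)],.008,C)*1000
print('long T corners',t.round(1).tolist())
E
python3 meas2.py | tail -8; python3 - <<'E'
from h import *
go(.45,0,.45,180)
E
```

```text
dark [566.  85.] rect [388.3 280.7] [ 82.3 124.9] 19.6 circ [367.6 273.1] 129.3
long bar c [ 598.8 -272.3] sides [np.float64(14.5), np.float64(116.1), np.float64(14.9), np.float64(115.4)] yaw from bar 33.6 from post 32.0 len 69.4 grip pt [ 623.8 -255.7]
short bar c [469.3 111.6] sides [np.float64(15.4), np.float64(64.3), np.float64(15.3), np.float64(65.8)] yaw from bar -33.1 from post -32.5 len 69.2 grip pt [494.4  95.2]
large bore ((470.4913635253906, -99.52581024169922), 10.485367774963379)
 disc approx [[469.4 -99.2]]
small bore ((385.9991760253906, -266.1332092285156), 10.083434104919434)
 disc approx [[ 385.6 -269.9]]
long T corners [[365.6, 188.1], [317.1, 334.6], [460.9, 227.9], [411.5, 368.6]]
now [0.45   0.0065 0.451 ] yaw -179.96 t 3.4 | shift cm [ 0.   -0.65  0.1 ] turn deg [0.02 0.07 0.04]
```

```bash
cat >> h.py <<'E'
def tgo(x,y,z,yaw):
    "turn first (wz), then shift in the turned frame"
    o=r.get_obs(); p=np.array(o['ee_pos']); R=np.array(o['tool_rot']); y0=np.degrees(np.arctan2(R[1,0],R[0,0]))
    c,s=np.cos(np.radians(yaw)),np.sin(np.radians(yaw)); T=np.array([[c,s,0],[s,-c,0],[0,0,-1.]])
    print('t',o['t'],'p',p.round(4),'yaw',y0.round(2),'wz',round((y0-yaw+180)%360-180,2),'then shift',(T.T@(np.array([x,y,z])-p)*100).round(2),'tilt',(R[:,2]).round(3),'grip',o['grip_width'],'j7',o['joint_pos'][6])
E
python3 - <<'E'
from h import *
tgo(.4945,.0953,.25,147)
E
```

```text
t 3.4 p [0.45   0.0065 0.451 ] yaw -179.96 wz 33.04 then shift [ 1.11  9.86 20.1 ] tilt [ 0.001  0.    -1.   ] grip 0.085390198145149 j7 1.4447623765357647
```

```bash
python3 -m crank '[{"x":0,"y":0,"z":0,"wx":0,"wy":0,"wz":8.26,"claw":1},{"x":0,"y":0,"z":0,"wx":0,"wy":0,"wz":8.26,"claw":1},{"x":0,"y":0,"z":0,"wx":0,"wy":0,"wz":8.26,"claw":1},{"x":0,"y":0,"z":0,"wx":0,"wy":0,"wz":8.26,"claw":1},{"x":0.37,"y":3.29,"z":0,"wx":0,"wy":0,"wz":0,"claw":1},{"x":0.37,"y":3.29,"z":0,"wx":0,"wy":0,"wz":0,"claw":1},{"x":0.37,"y":3.29,"z":0,"wx":0,"wy":0,"wz":0,"claw":1},{"x":0,"y":0,"z":4,"wx":0,"wy":0,"wz":0,"claw":1}]' >/dev/null
python3 -m crank '[{"x":0,"y":0,"z":4,"wx":0,"wy":0,"wz":0,"claw":1},{"x":0,"y":0,"z":4,"wx":0,"wy":0,"wz":0,"claw":1},{"x":0,"y":0,"z":4,"wx":0,"wy":0,"wz":0,"claw":1},{"x":0,"y":0,"z":4,"wx":0,"wy":0,"wz":0,"claw":1},{"x":0,"y":0,"z":0,"wx":0,"wy":0,"wz":0,"claw":1},{"x":0,"y":0,"z":0,"wx":0,"wy":0,"wz":0,"claw":1}]'
python3 - <<'E'
from h import *
shot('wrist','c1')
tgo(.4945,.0953,.176,147)
E
```

```text
t: 4.8
ee_pos: [0.4947, 0.0948, 0.2504]
tool_rot: [[-0.838, 0.546, -0.002], [0.546, 0.838, -0.001], [0.001, -0.001, -1.0]]
wrist_force: [-0.5, 0.1, 1.3]
grip_width: 0.0856
grasp_force: 0.0
t 4.85 p [0.4949 0.0948 0.2516] yaw 146.93 wz -0.07 then shift [0.06 0.02 7.56] tilt [ 0.001  0.    -1.   ] grip 0.08535221893511183 j7 0.7871494168272544
```

View pics/c1.png

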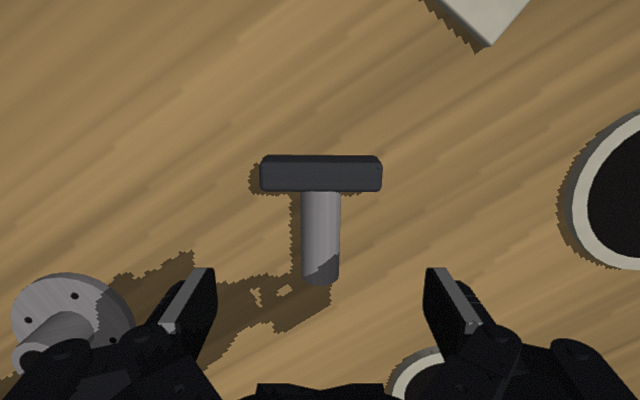

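The post is straight and centred between the fingers (column 320). Descend and grip.

```bash
python3 -m crank '[{"x":0,"y":0,"z":2.5,"wx":0,"wy":0,"wz":0,"claw":1},{"x":0,"y":0,"z":2.5,"wx":0,"wy":0,"wz":0,"claw":1},{"x":0,"y":0,"z":2.4,"wx":0,"wy":0,"wz":0,"claw":1},{"x":0,"y":0,"z":0,"wx":0,"wy":0,"wz":0,"claw":1},{"x":0,"y":0,"z":0,"wx":0,"wy":0,"wz":0,"claw":-1},{"x":0,"y":0,"z":0,"wx":0,"wy":0,"wz":0,"claw":-1},{"x":0,"y":0,"z":0,"wx":0,"wy":0,"wz":0,"claw":-1},{"x":0,"y":0,"z":0,"wx":0,"wy":0,"wz":0,"claw":-1}]' 80
python3 -m crank '[{"x":0,"y":0,"z":0,"wx":0,"wy":0,"wz":0,"claw":-1},{"x":0,"y":0,"z":0,"wx":0,"wy":0,"wz":0,"claw":-1},{"x":0,"y":0,"z":-1,"wx":0,"wy":0,"wz":0,"claw":-1},{"x":0,"y":0,"z":-2,"wx":0,"wy":0,"wz":0,"claw":-1},{"x":0,"y":0,"z":-3,"wx":0,"wy":0,"wz":0,"claw":-1},{"x":0,"y":0,"z":-4,"wx":0,"wy":0,"wz":0,"claw":-1},{"x":0,"y":0,"z":-2,"wx":0,"wy":0,"wz":0,"claw":-1},{"x":0,"y":0,"z":0,"wx":0,"wy":0,"wz":0,"claw":-1}]'
python3 - <<'E'
from h import *
shot('wrist','c2')
tgo(.652,-.0872,.296,207.7)
E
```

```text
t: 5.65
ee_pos: [0.4944, 0.0947, 0.1778]
tool_rot: [[-0.838, 0.546, 0.002], [0.546, 0.838, 0.0], [-0.001, 0.001, -1.0]]
wrist_force: [-0.3, 0.5, -0.3]
grip_width: 0.0283
grasp_force: 0.0
t: 6.45
ee_pos: [0.4943, 0.0945, 0.2994]
tool_rot: [[-0.838, 0.546, 0.004], [0.546, 0.838, 0.001], [-0.003, 0.003, -1.0]]
wrist_force: [0.4, -0.2, -5.1]
grip_width: 0.0216
grasp_force: 79.9
t 6.5 p [0.494  0.0946 0.2978] yaw 146.94 wz -60.76 then shift [ -5.54 -23.44   0.18] tilt [ 0.002  0.001 -1.   ] grip 0.022091048246935547 j7 0.7821547014675267
```

View pics/c2.png

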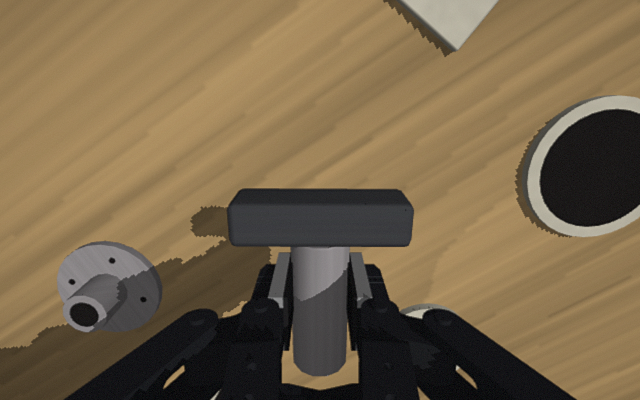

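The rest is held level and square in the gripper. Now carry it to the short T board.

```bash
python3 -m crank '[{"x":0,"y":0,"z":0,"wx":0,"wy":0,"wz":-7.6,"claw":-1},{"x":0,"y":0,"z":0,"wx":0,"wy":0,"wz":-7.6,"claw":-1},{"x":0,"y":0,"z":0,"wx":0,"wy":0,"wz":-7.6,"claw":-1},{"x":0,"y":0,"z":0,"wx":0,"wy":0,"wz":-7.6,"claw":-1},{"x":0,"y":0,"z":0,"wx":0,"wy":0,"wz":-7.6,"claw":-1},{"x":0,"y":0,"z":0,"wx":0,"wy":0,"wz":-7.6,"claw":-1},{"x":0,"y":0,"z":0,"wx":0,"wy":0,"wz":-7.6,"claw":-1},{"x":0,"y":0,"z":0,"wx":0,"wy":0,"wz":-7.6,"claw":-1}]' >/dev/null
python3 -m crank '[{"x":-0.4,"y":-2,"z":0,"wx":0,"wy":0,"wz":0,"claw":-1},{"x":-0.9,"y":-3.8,"z":0,"wx":0,"wy":0,"wz":0,"claw":-1},{"x":-0.9,"y":-3.8,"z":0,"wx":0,"wy":0,"wz":0,"claw":-1},{"x":-0.9,"y":-3.8,"z":0,"wx":0,"wy":0,"wz":0,"claw":-1},{"x":-0.9,"y":-3.8,"z":0,"wx":0,"wy":0,"wz":0,"claw":-1},{"x":-0.9,"y":-3.8,"z":0,"wx":0,"wy":0,"wz":0,"claw":-1},{"x":-0.64,"y":-2.4,"z":0,"wx":0,"wy":0,"wz":0,"claw":-1},{"x":0,"y":0,"z":0,"wx":0,"wy":0,"wz":0,"claw":-1}]'
python3 - <<'E'
from h import *
tgo(.652,-.0872,.186,207.7)
E
```

```text
t: 8.1
ee_pos: [0.6532, -0.0909, 0.2938]
tool_rot: [[-0.887, -0.461, -0.002], [-0.461, 0.887, -0.001], [0.002, 0.0, -1.0]]
wrist_force: [-0.7, -0.8, -5.1]
grip_width: 0.0219
grasp_force: 79.6
t 8.1 p [ 0.6532 -0.0909  0.2938] yaw -152.55 wz -0.25 then shift [-0.07  0.39 10.78] tilt [-0.002 -0.001 -1.   ] grip 0.021932463384162264 j7 1.862937364984184
```

```bash
python3 -m crank '[{"x":0,"y":0.3,"z":3,"wx":0,"wy":0,"wz":0,"claw":-1},{"x":0,"y":0,"z":3,"wx":0,"wy":0,"wz":0,"claw":-1},{"x":0,"y":0,"z":2.5,"wx":0,"wy":0,"wz":0,"claw":-1},{"x":0,"y":0,"z":1,"wx":0,"wy":0,"wz":0,"claw":-1},{"x":0,"y":0,"z":0.5,"wx":0,"wy":0,"wz":0,"claw":-1},{"x":0,"y":0,"z":0,"wx":0,"wy":0,"wz":0,"claw":-1},{"x":0,"y":0,"z":0,"wx":0,"wy":0,"wz":0,"claw":-1}]'
python3 - <<'E'
from h import *
tgo(.652,-.0872,.186,207.7)
shot('wrist','c3')
E
```

```text
t: 8.8
ee_pos: [0.651, -0.084, 0.1975]
tool_rot: [[-0.885, -0.465, 0.001], [-0.465, 0.885, 0.0], [-0.001, -0.001, -1.0]]
wrist_force: [-0.3, -1.4, -4.9]
grip_width: 0.0224
grasp_force: 79.6
t 8.8 p [ 0.651  -0.084   0.1975] yaw -152.27 wz 0.03 then shift [ 0.06 -0.33  1.15] tilt [ 0.001  0.    -1.   ] grip 0.02237168698948599 j7 1.8093623970585053
```

View pics/c3.png

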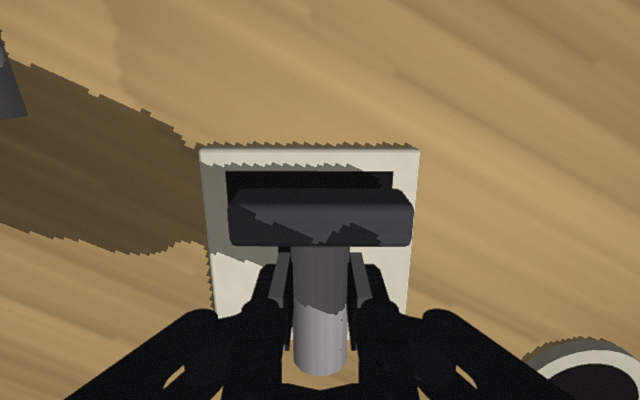

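The rest is aligned with the T outline (outline columns 226–392, bar 229–413). It sits about 3 mm too far along tool y, so I correct that and lower.

```bash
python3 -m crank '[{"x":0,"y":-0.35,"z":0.5,"wx":0,"wy":0,"wz":0,"claw":-1},{"x":0,"y":0,"z":0.3,"wx":0,"wy":0,"wz":0,"claw":-1},{"x":0,"y":0,"z":0.2,"wx":0,"wy":0,"wz":0,"claw":-1},{"x":0,"y":0,"z":0,"wx":0,"wy":0,"wz":0,"claw":-1},{"x":0,"y":0,"z":0,"wx":0,"wy":0,"wz":0,"claw":-1}]'
python3 -m crank '[{"x":0,"y":0,"z":0.1,"wx":0,"wy":0,"wz":0,"claw":-1},{"x":0,"y":0,"z":0,"wx":0,"wy":0,"wz":0,"claw":-1},{"x":0,"y":0,"z":0,"wx":0,"wy":0,"wz":0,"claw":-1}]'
```

```text
t: 9.35
ee_pos: [0.6522, -0.0872, 0.1867]
tool_rot: [[-0.885, -0.465, -0.0], [-0.465, 0.885, 0.0], [0.0, 0.0, -1.0]]
wrist_force: [0.4, 0.1, -5.2]
grip_width: 0.0225
grasp_force: 79.6
t: 9.65
ee_pos: [0.6524, -0.0871, 0.1862]
tool_rot: [[-0.885, -0.465, 0.0], [-0.465, 0.885, -0.0], [-0.0, -0.0, -1.0]]
wrist_force: [-1.7, -0.2, 1.5]
grip_width: 0.0222
grasp_force: 80.5
```

```bash
python3 -m crank '[{"x":0,"y":0,"z":0,"wx":0,"wy":0,"wz":0,"claw":0},{"x":0,"y":0,"z":0,"wx":0,"wy":0,"wz":0,"claw":1},{"x":0,"y":0,"z":0,"wx":0,"wy":0,"wz":0,"claw":1},{"x":0,"y":0,"z":0,"wx":0,"wy":0,"wz":0,"claw":1},{"x":0,"y":0,"z":-3,"wx":0,"wy":0,"wz":0,"claw":1},{"x":0,"y":0,"z":-4,"wx":0,"wy":0,"wz":0,"claw":1},{"x":0,"y":0,"z":-4,"wx":0,"wy":0,"wz":0,"claw":1},{"x":0,"y":0,"z":0,"wx":0,"wy":0,"wz":0,"claw":1}]'
python3 - <<'E'
from h import *
shot('wrist','c4')
tgo(.4705,-.0995,.25,180)
E
```

```text
t: 10.45
ee_pos: [0.6538, -0.0872, 0.3012]
tool_rot: [[-0.885, -0.465, 0.008], [-0.465, 0.885, -0.001], [-0.007, -0.004, -1.0]]
wrist_force: [0.8, 0.3, 0.3]
grip_width: 0.0855
grasp_force: 0.0
t 10.5 p [ 0.653  -0.0874  0.2987] yaw -152.29 wz 27.71 then shift [18.25 -1.21  4.87] tilt [ 0.005 -0.    -1.   ] grip 0.08552468334111817 j7 1.8593273501943564
```

View pics/c4.png

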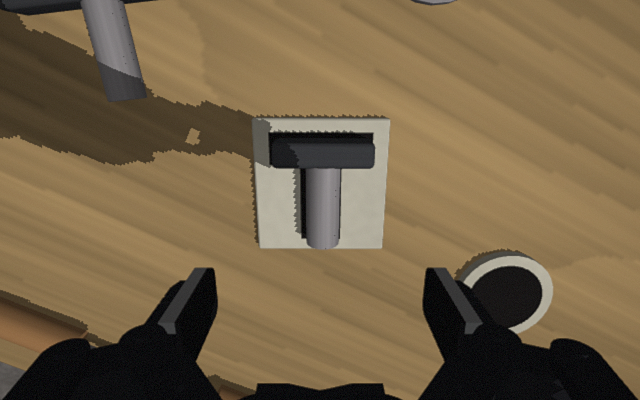

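The short rest lies within its outline (bar at about (322,152)). Now the large faceplate.

```bash
python3 -m crank '[{"x":0,"y":0,"z":0,"wx":0,"wy":0,"wz":6.93,"claw":1},{"x":0,"y":0,"z":0,"wx":0,"wy":0,"wz":6.93,"claw":1},{"x":0,"y":0,"z":0,"wx":0,"wy":0,"wz":6.93,"claw":1},{"x":0,"y":0,"z":0,"wx":0,"wy":0,"wz":6.93,"claw":1},{"x":3.65,"y":-0.24,"z":0,"wx":0,"wy":0,"wz":0,"claw":1},{"x":3.65,"y":-0.24,"z":0,"wx":0,"wy":0,"wz":0,"claw":1},{"x":3.65,"y":-0.24,"z":0,"wx":0,"wy":0,"wz":0,"claw":1},{"x":3.65,"y":-0.24,"z":0,"wx":0,"wy":0,"wz":0,"claw":1}]' >/dev/null
python3 -m crank '[{"x":3.65,"y":-0.24,"z":0,"wx":0,"wy":0,"wz":0,"claw":1},{"x":0,"y":0,"z":2.5,"wx":0,"wy":0,"wz":0,"claw":1},{"x":0,"y":0,"z":2.5,"wx":0,"wy":0,"wz":0,"claw":1},{"x":0,"y":0,"z":0,"wx":0,"wy":0,"wz":0,"claw":1},{"x":0,"y":0,"z":0,"wx":0,"wy":0,"wz":0,"claw":1}]'
python3 - <<'E'
from h import *
shot('wrist','c5')
tgo(.4705,-.0995,.186,180)
E
```

```text
t: 11.8
ee_pos: [0.4696, -0.0991, 0.2452]
tool_rot: [[-1.0, -0.0, -0.002], [-0.0, 1.0, 0.0], [0.002, 0.0, -1.0]]
wrist_force: [0.7, -0.7, 0.2]
grip_width: 0.0853
grasp_force: 0.0
t 11.85 p [ 0.4699 -0.0992  0.2458] yaw -179.98 wz 0.02 then shift [-0.06 -0.03  5.98] tilt [-0.001  0.    -1.   ] grip 0.08525089604291407 j7 1.4748621847180374
```

View pics/c5.png

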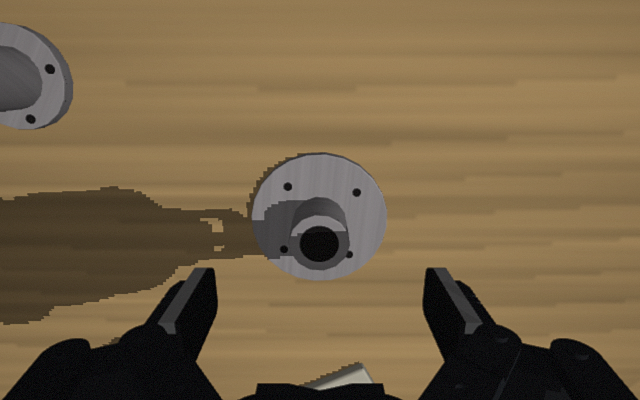

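The hub is centred between the fingers (320,243). Descend, grip and lift.

```bash
python3 -m crank '[{"x":0,"y":0,"z":2,"wx":0,"wy":0,"wz":0,"claw":1},{"x":0,"y":0,"z":2,"wx":0,"wy":0,"wz":0,"claw":1},{"x":0,"y":0,"z":2,"wx":0,"wy":0,"wz":0,"claw":1},{"x":0,"y":0,"z":0,"wx":0,"wy":0,"wz":0,"claw":1},{"x":0,"y":0,"z":0,"wx":0,"wy":0,"wz":0,"claw":-1},{"x":0,"y":0,"z":0,"wx":0,"wy":0,"wz":0,"claw":-1},{"x":0,"y":0,"z":0,"wx":0,"wy":0,"wz":0,"claw":-1},{"x":0,"y":0,"z":0,"wx":0,"wy":0,"wz":0,"claw":-1}]'
python3 -m crank '[{"x":0,"y":0,"z":0,"wx":0,"wy":0,"wz":0,"claw":-1},{"x":0,"y":0,"z":-1,"wx":0,"wy":0,"wz":0,"claw":-1},{"x":0,"y":0,"z":-2,"wx":0,"wy":0,"wz":0,"claw":-1},{"x":0,"y":0,"z":-3,"wx":0,"wy":0,"wz":0,"claw":-1},{"x":0,"y":0,"z":-4,"wx":0,"wy":0,"wz":0,"claw":-1},{"x":0,"y":0,"z":-1,"wx":0,"wy":0,"wz":0,"claw":-1},{"x":0,"y":0,"z":0,"wx":0,"wy":0,"wz":0,"claw":-1}]'
python3 - <<'E'
from h import *
tgo(.5955,.2805,.30,180)
E
```

```text
t: 12.65
ee_pos: [0.47, -0.0994, 0.1868]
tool_rot: [[-1.0, 0.0, 0.002], [0.0, 1.0, -0.0], [-0.002, -0.0, -1.0]]
wrist_force: [-1.4, 0.9, 20.8]
grip_width: 0.0312
grasp_force: 77.3
t: 13.35
ee_pos: [0.4698, -0.0995, 0.2975]
tool_rot: [[-1.0, 0.0, 0.004], [0.0, 1.0, -0.001], [-0.004, -0.001, -1.0]]
wrist_force: [1.2, -0.0, -4.3]
grip_width: 0.031
grasp_force: 79.9
t 13.35 p [ 0.4698 -0.0995  0.2975] yaw 179.98 wz -0.02 then shift [-12.57  38.    -0.25] tilt [ 0.004 -0.001 -1.   ] grip 0.03097919486052789 j7 1.4900358673773542
```

```bash
python3 -m crank '[{"x":-0.58,"y":1.75,"z":0,"wx":0,"wy":0,"wz":0,"claw":-1},{"x":-1.14,"y":3.45,"z":0,"wx":0,"wy":0,"wz":0,"claw":-1},{"x":-1.14,"y":3.45,"z":0,"wx":0,"wy":0,"wz":0,"claw":-1},{"x":-1.14,"y":3.45,"z":0,"wx":0,"wy":0,"wz":0,"claw":-1},{"x":-1.14,"y":3.45,"z":0,"wx":0,"wy":0,"wz":0,"claw":-1},{"x":-1.14,"y":3.45,"z":0,"wx":0,"wy":0,"wz":0,"claw":-1}]' >/dev/null
python3 -m crank '[{"x":-1.14,"y":3.45,"z":0,"wx":0,"wy":0,"wz":0,"claw":-1},{"x":-1.14,"y":3.45,"z":0,"wx":0,"wy":0,"wz":0,"claw":-1},{"x":-1.14,"y":3.45,"z":0,"wx":0,"wy":0,"wz":0,"claw":-1},{"x":-1.14,"y":3.45,"z":0,"wx":0,"wy":0,"wz":0,"claw":-1},{"x":-1.14,"y":3.45,"z":0,"wx":0,"wy":0,"wz":0,"claw":-1},{"x":-0.58,"y":1.75,"z":0,"wx":0,"wy":0,"wz":0,"claw":-1},{"x":0,"y":0,"z":0,"wx":0,"wy":0,"wz":0,"claw":-1},{"x":0,"y":0,"z":0,"wx":0,"wy":0,"wz":0,"claw":-1}]'
python3 - <<'E'
from h import *
tgo(.5955,.2805,.198,180)
E
```

```text
t: 14.75
ee_pos: [0.5947, 0.2802, 0.2939]
tool_rot: [[-1.0, -0.0, -0.003], [-0.0, 1.0, -0.002], [0.003, -0.002, -1.0]]
wrist_force: [-0.0, -1.2, -3.3]
grip_width: 0.031
grasp_force: 80.0
t 14.75 p [0.5947 0.2802 0.2939] yaw -179.97 wz 0.03 then shift [-0.08  0.03  9.59] tilt [-0.003 -0.002 -1.   ] grip 0.031007961280223314 j7 0.9701774750106995
```

```bash
python3 -m crank '[{"x":0,"y":0,"z":3,"wx":0,"wy":0,"wz":0,"claw":-1},{"x":0,"y":0,"z":3,"wx":0,"wy":0,"wz":0,"claw":-1},{"x":0,"y":0,"z":2.5,"wx":0,"wy":0,"wz":0,"claw":-1},{"x":0,"y":0,"z":0.8,"wx":0,"wy":0,"wz":0,"claw":-1},{"x":0,"y":0,"z":0.3,"wx":0,"wy":0,"wz":0,"claw":-1},{"x":0,"y":0,"z":0.2,"wx":0,"wy":0,"wz":0,"claw":-1},{"x":0,"y":0,"z":0,"wx":0,"wy":0,"wz":0,"claw":-1},{"x":0,"y":0,"z":0,"wx":0,"wy":0,"wz":0,"claw":-1}]'

```

```text
t: 15.55
ee_pos: [0.5956, 0.2808, 0.1988]
tool_rot: [[-1.0, 0.0, 0.001], [0.0, 1.0, 0.001], [-0.001, 0.001, -1.0]]
wrist_force: [0.3, 0.5, -3.5]
grip_width: 0.0306
grasp_force: 79.8
```

```bash
python3 -m crank '[{"x":0,"y":0,"z":0.2,"wx":0,"wy":0,"wz":0,"claw":-1},{"x":0,"y":0,"z":0.15,"wx":0,"wy":0,"wz":0,"claw":-1},{"x":0,"y":0,"z":0,"wx":0,"wy":0,"wz":0,"claw":-1},{"x":0,"y":0,"z":0,"wx":0,"wy":0,"wz":0,"claw":-1}]'

```

```text
t: 15.95
ee_pos: [0.5955, 0.2809, 0.1951]
tool_rot: [[-1.0, -0.0, 0.001], [-0.0, 1.0, 0.0], [-0.001, 0.0, -1.0]]
wrist_force: [-2.3, -0.5, 6.0]
grip_width: 0.0308
grasp_force: 81.1
```

```bash
python3 -m crank '[{"x":0,"y":0,"z":0,"wx":0,"wy":0,"wz":0,"claw":0},{"x":0,"y":0,"z":0,"wx":0,"wy":0,"wz":0,"claw":1},{"x":0,"y":0,"z":0,"wx":0,"wy":0,"wz":0,"claw":1},{"x":0,"y":0,"z":0,"wx":0,"wy":0,"wz":0,"claw":1},{"x":0,"y":0,"z":-3,"wx":0,"wy":0,"wz":0,"claw":1},{"x":0,"y":0,"z":-4,"wx":0,"wy":0,"wz":0,"claw":1},{"x":0,"y":0,"z":-3.5,"wx":0,"wy":0,"wz":0,"claw":1},{"x":0,"y":0,"z":0,"wx":0,"wy":0,"wz":0,"claw":1}]' >/dev/null
python3 -m crank '[{"x":1.5,"y":-3.9,"z":0,"wx":0,"wy":0,"wz":0,"claw":1},{"x":1.5,"y":-3.9,"z":0,"wx":0,"wy":0,"wz":0,"claw":1},{"x":1.5,"y":-3.9,"z":0,"wx":0,"wy":0,"wz":0,"claw":1},{"x":1.5,"y":-3.9,"z":0,"wx":0,"wy":0,"wz":0,"claw":1},{"x":1.5,"y":-3.9,"z":0,"wx":0,"wy":0,"wz":0,"claw":1},{"x":1.5,"y":-3.9,"z":0,"wx":0,"wy":0,"wz":0,"claw":1},{"x":1.5,"y":-3.9,"z":0,"wx":0,"wy":0,"wz":0,"claw":1}]' >/dev/null
python3 -m crank '[{"x":1.5,"y":-3.9,"z":0,"wx":0,"wy":0,"wz":0,"claw":1},{"x":1.5,"y":-3.9,"z":0,"wx":0,"wy":0,"wz":0,"claw":1},{"x":1.5,"y":-3.9,"z":0,"wx":0,"wy":0,"wz":0,"claw":1},{"x":1.5,"y":-3.9,"z":0,"wx":0,"wy":0,"wz":0,"claw":1},{"x":1.5,"y":-3.9,"z":0,"wx":0,"wy":0,"wz":0,"claw":1},{"x":1.5,"y":-3.9,"z":0,"wx":0,"wy":0,"wz":0,"claw":1},{"x":1.5,"y":-3.9,"z":0,"wx":0,"wy":0,"wz":0,"claw":1},{"x":0,"y":0,"z":0,"wx":0,"wy":0,"wz":0,"claw":1}]'
python3 - <<'E'
from h import *
tgo(.386,-.2668,.25,180)
E
```

```text
t: 18.25
ee_pos: [0.3826, -0.2702, 0.2987]
tool_rot: [[-1.0, 0.009, -0.001], [0.009, 1.0, -0.001], [0.001, -0.001, -1.0]]
wrist_force: [0.6, 1.1, -0.4]
grip_width: 0.0853
grasp_force: 0.0
t 18.25 p [ 0.3826 -0.2702  0.2987] yaw 179.5 wz -0.5 then shift [-0.34  0.34  4.87] tilt [-0.001 -0.001 -1.   ] grip 0.08527809202431512 j7 1.8367268171804965
```

```bash
python3 -m crank '[{"x":0,"y":0,"z":2.5,"wx":0,"wy":0,"wz":0,"claw":1},{"x":0,"y":0,"z":2.5,"wx":0,"wy":0,"wz":0,"claw":1},{"x":0,"y":0,"z":0,"wx":0,"wy":0,"wz":0,"claw":1},{"x":0,"y":0,"z":0,"wx":0,"wy":0,"wz":0,"claw":1},{"x":0,"y":0,"z":0,"wx":0,"wy":0,"wz":0,"claw":1}]' >/dev/null
python3 - <<'E'
from h import *
im,C=shot('wrist','c6')
tgo(.386,-.2668,.188,180)
V=im.max(2); m=np.zeros_like(V); m[150:330,250:400]=V[150:330,250:400]<50
for c in cv2.findContours(m,cv2.RETR_EXTERNAL,cv2.CHAIN_APPROX_NONE)[0]:
    if cv2.contourArea(c)>150: print(c[:,0].mean(0),cv2.minEnclosingCircle((ray(c[:,0],.04,C)*1000).astype(np.float32)))
E
```

```text
t 18.8 p [ 0.3857 -0.2651  0.2501] yaw -179.96 wz 0.04 then shift [-0.03 -0.17  6.21] tilt [ 0.001 -0.001 -1.   ] grip 0.08533556226151928 j7 1.795918002566484
[317.15533981 239.27184466] ((386.7091064453125, -266.0033264160156), 10.643588066101074)
```

```bash
python3 -m crank '[{"x":-0.1,"y":-0.1,"z":2,"wx":0,"wy":0,"wz":0,"claw":1},{"x":0,"y":0,"z":2,"wx":0,"wy":0,"wz":0,"claw":1},{"x":0,"y":0,"z":2,"wx":0,"wy":0,"wz":0,"claw":1},{"x":0,"y":0,"z":0,"wx":0,"wy":0,"wz":0,"claw":1},{"x":0,"y":0,"z":0,"wx":0,"wy":0,"wz":0,"claw":-1},{"x":0,"y":0,"z":0,"wx":0,"wy":0,"wz":0,"claw":-1},{"x":0,"y":0,"z":0,"wx":0,"wy":0,"wz":0,"claw":-1},{"x":0,"y":0,"z":0,"wx":0,"wy":0,"wz":0,"claw":-1}]'
python3 -m crank '[{"x":0,"y":0,"z":0,"wx":0,"wy":0,"wz":0,"claw":-1},{"x":0,"y":0,"z":-1,"wx":0,"wy":0,"wz":0,"claw":-1},{"x":0,"y":0,"z":-2,"wx":0,"wy":0,"wz":0,"claw":-1},{"x":0,"y":0,"z":-3,"wx":0,"wy":0,"wz":0,"claw":-1},{"x":0,"y":0,"z":-4,"wx":0,"wy":0,"wz":0,"claw":-1},{"x":0,"y":0,"z":-1,"wx":0,"wy":0,"wz":0,"claw":-1},{"x":0,"y":0,"z":0,"wx":0,"wy":0,"wz":0,"claw":-1},{"x":0,"y":0,"z":0,"wx":0,"wy":0,"wz":0,"claw":-1}]'
python3 - <<'E'
from h import *
tgo(.6668,.0955,.30,180)
E
```

```text
t: 19.6
ee_pos: [0.3865, -0.2664, 0.1903]
tool_rot: [[-1.0, 0.0, 0.001], [0.0, 1.0, -0.001], [-0.001, -0.001, -1.0]]
wrist_force: [-0.6, 1.2, 24.6]
grip_width: 0.0311
grasp_force: 77.1
t: 20.4
ee_pos: [0.386, -0.2663, 0.2987]
tool_rot: [[-1.0, 0.0, -0.0], [0.0, 1.0, 0.0], [0.0, 0.0, -1.0]]
wrist_force: [-0.1, -0.4, -3.6]
grip_width: 0.0308
grasp_force: 79.7
t 20.4 p [ 0.386  -0.2663  0.2987] yaw 179.99 wz -0.01 then shift [-28.08  36.18  -0.13] tilt [-0.  0. -1.] grip 0.030809968490016416 j7 1.817769538007403
```

```bash
python3 -m crank '[{"x":-1.17,"y":1.5,"z":0,"wx":0,"wy":0,"wz":0,"claw":-1},{"x":-2.34,"y":3.02,"z":0,"wx":0,"wy":0,"wz":0,"claw":-1},{"x":-2.34,"y":3.02,"z":0,"wx":0,"wy":0,"wz":0,"claw":-1},{"x":-2.34,"y":3.02,"z":0,"wx":0,"wy":0,"wz":0,"claw":-1},{"x":-2.34,"y":3.02,"z":0,"wx":0,"wy":0,"wz":0,"claw":-1},{"x":-2.34,"y":3.02,"z":0,"wx":0,"wy":0,"wz":0,"claw":-1},{"x":-2.34,"y":3.02,"z":0,"wx":0,"wy":0,"wz":0,"claw":-1}]' >/dev/null
python3 -m crank '[{"x":-2.34,"y":3.02,"z":0,"wx":0,"wy":0,"wz":0,"claw":-1},{"x":-2.34,"y":3.02,"z":0,"wx":0,"wy":0,"wz":0,"claw":-1},{"x":-2.34,"y":3.02,"z":0,"wx":0,"wy":0,"wz":0,"claw":-1},{"x":-2.34,"y":3.02,"z":0,"wx":0,"wy":0,"wz":0,"claw":-1},{"x":-2.34,"y":3.02,"z":0,"wx":0,"wy":0,"wz":0,"claw":-1},{"x":-1.17,"y":1.5,"z":0,"wx":0,"wy":0,"wz":0,"claw":-1},{"x":0,"y":0,"z":0,"wx":0,"wy":0,"wz":0,"claw":-1},{"x":0,"y":0,"z":0,"wx":0,"wy":0,"wz":0,"claw":-1}]' >/dev/null
python3 -m crank '[{"x":0,"y":0,"z":3,"wx":0,"wy":0,"wz":0,"claw":-1},{"x":0,"y":0,"z":3,"wx":0,"wy":0,"wz":0,"claw":-1},{"x":0,"y":0,"z":2,"wx":0,"wy":0,"wz":0,"claw":-1},{"x":0,"y":0,"z":0.8,"wx":0,"wy":0,"wz":0,"claw":-1},{"x":0,"y":0,"z":0.3,"wx":0,"wy":0,"wz":0,"claw":-1},{"x":0,"y":0,"z":0,"wx":0,"wy":0,"wz":0,"claw":-1},{"x":0,"y":0,"z":0,"wx":0,"wy":0,"wz":0,"claw":-1}]'
python3 - <<'E'
from h import *
tgo(.6668,.0955,.198,180)
E
```

```text
t: 22.6
ee_pos: [0.6675, 0.0958, 0.2092]
tool_rot: [[-1.0, 0.0, 0.001], [0.0, 1.0, 0.0], [-0.001, 0.0, -1.0]]
wrist_force: [-0.2, -0.6, -3.3]
grip_width: 0.0307
grasp_force: 79.9
t 22.6 p [0.6675 0.0958 0.2092] yaw 179.99 wz -0.01 then shift [ 0.07 -0.03  1.12] tilt [ 0.001  0.    -1.   ] grip 0.03068281867345385 j7 1.2001336301048682
```

```bash
python3 -m crank '[{"x":0,"y":0,"z":0.4,"wx":0,"wy":0,"wz":0,"claw":-1},{"x":0,"y":0,"z":0.3,"wx":0,"wy":0,"wz":0,"claw":-1},{"x":0,"y":0,"z":0.2,"wx":0,"wy":0,"wz":0,"claw":-1},{"x":0,"y":0,"z":0.15,"wx":0,"wy":0,"wz":0,"claw":-1},{"x":0,"y":0,"z":0,"wx":0,"wy":0,"wz":0,"claw":-1},{"x":0,"y":0,"z":0,"wx":0,"wy":0,"wz":0,"claw":-1}]'

```

```text
t: 23.2
ee_pos: [0.6671, 0.096, 0.1986]
tool_rot: [[-1.0, -0.0, 0.0], [-0.0, 1.0, -0.0], [-0.0, -0.0, -1.0]]
wrist_force: [-2.8, -1.1, 6.8]
grip_width: 0.0306
grasp_force: 81.3
```

```bash
python3 -m crank '[{"x":0,"y":0,"z":0,"wx":0,"wy":0,"wz":0,"claw":0},{"x":0,"y":0,"z":0,"wx":0,"wy":0,"wz":0,"claw":1},{"x":0,"y":0,"z":0,"wx":0,"wy":0,"wz":0,"claw":1},{"x":0,"y":0,"z":0,"wx":0,"wy":0,"wz":0,"claw":1},{"x":0,"y":0,"z":-3,"wx":0,"wy":0,"wz":0,"claw":1},{"x":0,"y":0,"z":-4,"wx":0,"wy":0,"wz":0,"claw":1},{"x":0,"y":0,"z":-3.2,"wx":0,"wy":0,"wz":0,"claw":1},{"x":0,"y":0,"z":0,"wx":0,"wy":0,"wz":0,"claw":1}]' >/dev/null
python3 -m crank '[{"x":0.5,"y":-4,"z":0,"wx":0,"wy":0,"wz":0,"claw":1},{"x":0.5,"y":-4,"z":0,"wx":0,"wy":0,"wz":0,"claw":1},{"x":0.5,"y":-4,"z":0,"wx":0,"wy":0,"wz":0,"claw":1},{"x":0.5,"y":-4,"z":0,"wx":0,"wy":0,"wz":0,"claw":1},{"x":0.5,"y":-4,"z":0,"wx":0,"wy":0,"wz":0,"claw":1},{"x":0.5,"y":-4,"z":0,"wx":0,"wy":0,"wz":0,"claw":1},{"x":0.5,"y":-4,"z":0,"wx":0,"wy":0,"wz":0,"claw":1},{"x":0.5,"y":-4,"z":0,"wx":0,"wy":0,"wz":0,"claw":1}]' >/dev/null
python3 -m crank '[{"x":0,"y":0,"z":0,"wx":0,"wy":0,"wz":8.2,"claw":1},{"x":0,"y":0,"z":0,"wx":0,"wy":0,"wz":8.2,"claw":1},{"x":0,"y":0,"z":0,"wx":0,"wy":0,"wz":8.2,"claw":1},{"x":0,"y":0,"z":0,"wx":0,"wy":0,"wz":8.2,"claw":1},{"x":0,"y":0,"z":0,"wx":0,"wy":0,"wz":8.2,"claw":1},{"x":0,"y":0,"z":0,"wx":0,"wy":0,"wz":8.2,"claw":1},{"x":0,"y":0,"z":0,"wx":0,"wy":0,"wz":8.2,"claw":1},{"x":0,"y":0,"z":0,"wx":0,"wy":0,"wz":8.2,"claw":1}]' >/dev/null
python3 -m crank '[{"x":0,"y":0,"z":0,"wx":0,"wy":0,"wz":8.2,"claw":1},{"x":0,"y":0,"z":0,"wx":0,"wy":0,"wz":8.2,"claw":1},{"x":0,"y":0,"z":0,"wx":0,"wy":0,"wz":8.2,"claw":1},{"x":0,"y":0,"z":0,"wx":0,"wy":0,"wz":8.2,"claw":1},{"x":0,"y":0,"z":0,"wx":0,"wy":0,"wz":8.2,"claw":1},{"x":0,"y":0,"z":0,"wx":0,"wy":0,"wz":8.2,"claw":1},{"x":0,"y":0,"z":0,"wx":0,"wy":0,"wz":8.2,"claw":1},{"x":0,"y":0,"z":0,"wx":0,"wy":0,"wz":8.2,"claw":1}]' >/dev/null
python3 -m crank '[{"x":0,"y":0,"z":0,"wx":0,"wy":0,"wz":8.2,"claw":1},{"x":0,"y":0,"z":0,"wx":0,"wy":0,"wz":7.6,"claw":1},{"x":0,"y":0,"z":0,"wx":0,"wy":0,"wz":0,"claw":1},{"x":0,"y":0,"z":0,"wx":0,"wy":0,"wz":0,"claw":1}]' >/dev/null
python3 - <<'E'
from h import *
tgo(.624,-.256,.25,33)
E
```

```text
t 26.8 p [ 0.6272 -0.2237  0.2991] yaw 33.25 wz 0.25 then shift [-2.02  2.53  4.91] tilt [-0.001 -0.    -1.   ] grip 0.08522354370027113 j7 -0.21409083322569294
```

```bash
python3 -m crank '[{"x":-1,"y":1.3,"z":0,"wx":0,"wy":0,"wz":0,"claw":1},{"x":-1,"y":1.2,"z":2,"wx":0,"wy":0,"wz":0,"claw":1},{"x":0,"y":0,"z":2.9,"wx":0,"wy":0,"wz":0,"claw":1},{"x":0,"y":0,"z":0,"wx":0,"wy":0,"wz":0,"claw":1},{"x":0,"y":0,"z":0,"wx":0,"wy":0,"wz":0,"claw":1}]' >/dev/null
python3 - <<'E'
from h import *
shot('wrist','c7'); tgo(.624,-.256,.175,33)
E
```

```text
t 27.35 p [ 0.6241 -0.2568  0.2515] yaw 33.02 wz 0.02 then shift [ 0.03 -0.07  7.65] tilt [ 0.001 -0.    -1.   ] grip 0.08542384713242654 j7 -0.1413614720549992
```

View pics/c7.png

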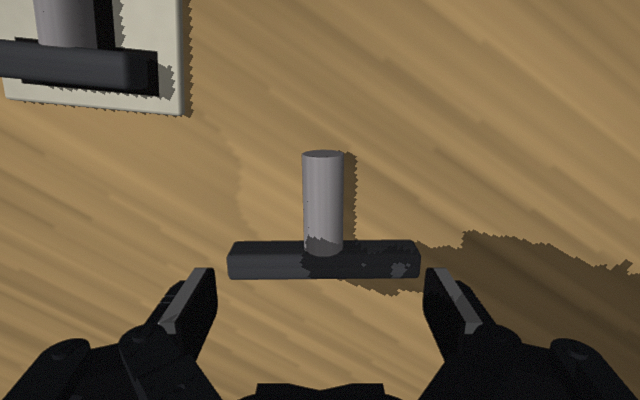

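The post is square and centred (column 323). Descend, grip and lift.

```bash
python3 -m crank '[{"x":0,"y":0,"z":2.5,"wx":0,"wy":0,"wz":0,"claw":1},{"x":0,"y":0,"z":2.5,"wx":0,"wy":0,"wz":0,"claw":1},{"x":0,"y":0,"z":2.5,"wx":0,"wy":0,"wz":0,"claw":1},{"x":0,"y":0,"z":0,"wx":0,"wy":0,"wz":0,"claw":1},{"x":0,"y":0,"z":0,"wx":0,"wy":0,"wz":0,"claw":-1},{"x":0,"y":0,"z":0,"wx":0,"wy":0,"wz":0,"claw":-1},{"x":0,"y":0,"z":0,"wx":0,"wy":0,"wz":0,"claw":-1},{"x":0,"y":0,"z":0,"wx":0,"wy":0,"wz":0,"claw":-1}]' 100
python3 -m crank '[{"x":0,"y":0,"z":0,"wx":0,"wy":0,"wz":0,"claw":-1},{"x":0,"y":0,"z":0,"wx":0,"wy":0,"wz":0,"claw":-1},{"x":0,"y":0,"z":-1,"wx":0,"wy":0,"wz":0,"claw":-1},{"x":0,"y":0,"z":-2,"wx":0,"wy":0,"wz":0,"claw":-1},{"x":0,"y":0,"z":-3,"wx":0,"wy":0,"wz":0,"claw":-1},{"x":0,"y":0,"z":-4,"wx":0,"wy":0,"wz":0,"claw":-1},{"x":0,"y":0,"z":-2,"wx":0,"wy":0,"wz":0,"claw":-1},{"x":0,"y":0,"z":0,"wx":0,"wy":0,"wz":0,"claw":-1}]'
python3 - <<'E'
from h import *
tgo(.3882,.2803,.29,19.5)
E
```

```text
t: 28.15
ee_pos: [0.6244, -0.256, 0.1769]
tool_rot: [[0.838, 0.545, 0.002], [0.545, -0.838, -0.001], [0.001, 0.002, -1.0]]
wrist_force: [6.7, -8.2, 6.2]
grip_width: 0.0286
grasp_force: 6.7
t: 28.95
ee_pos: [0.6244, -0.2562, 0.2988]
tool_rot: [[0.839, 0.545, 0.004], [0.545, -0.839, -0.001], [0.003, 0.003, -1.0]]
wrist_force: [-0.3, -0.7, -5.0]
grip_width: 0.0216
grasp_force: 98.7
t 28.95 p [ 0.6244 -0.2562  0.2988] yaw 33.01 wz 13.51 then shift [ -4.36 -58.46   0.88] tilt [ 0.004 -0.001 -1.   ] grip 0.021623116960691843 j7 -0.1740255391571289
```

```bash
python3 -m crank '[{"x":0,"y":0,"z":0,"wx":0,"wy":0,"wz":6.75,"claw":-1},{"x":0,"y":0,"z":0,"wx":0,"wy":0,"wz":6.75,"claw":-1},{"x":-0.14,"y":-1.83,"z":0,"wx":0,"wy":0,"wz":0,"claw":-1},{"x":-0.27,"y":-3.65,"z":0,"wx":0,"wy":0,"wz":0,"claw":-1},{"x":-0.27,"y":-3.65,"z":0,"wx":0,"wy":0,"wz":0,"claw":-1},{"x":-0.27,"y":-3.65,"z":0,"wx":0,"wy":0,"wz":0,"claw":-1},{"x":-0.27,"y":-3.65,"z":0,"wx":0,"wy":0,"wz":0,"claw":-1},{"x":-0.27,"y":-3.65,"z":0,"wx":0,"wy":0,"wz":0,"claw":-1}]' >/dev/null
python3 -m crank '[{"x":-0.27,"y":-3.65,"z":0,"wx":0,"wy":0,"wz":0,"claw":-1},{"x":-0.27,"y":-3.65,"z":0,"wx":0,"wy":0,"wz":0,"claw":-1},{"x":-0.27,"y":-3.65,"z":0,"wx":0,"wy":0,"wz":0,"claw":-1},{"x":-0.27,"y":-3.65,"z":0,"wx":0,"wy":0,"wz":0,"claw":-1},{"x":-0.27,"y":-3.65,"z":0,"wx":0,"wy":0,"wz":0,"claw":-1},{"x":-0.27,"y":-3.65,"z":0,"wx":0,"wy":0,"wz":0,"claw":-1},{"x":-0.27,"y":-3.65,"z":0,"wx":0,"wy":0,"wz":0,"claw":-1},{"x":-0.27,"y":-3.65,"z":0,"wx":0,"wy":0,"wz":0,"claw":-1}]' >/dev/null
python3 -m crank '[{"x":-0.27,"y":-3.65,"z":0,"wx":0,"wy":0,"wz":0,"claw":-1},{"x":-0.27,"y":-3.65,"z":0,"wx":0,"wy":0,"wz":0,"claw":-1},{"x":-0.14,"y":-1.83,"z":0,"wx":0,"wy":0,"wz":0,"claw":-1},{"x":0,"y":0,"z":0,"wx":0,"wy":0,"wz":0,"claw":-1},{"x":0,"y":0,"z":0,"wx":0,"wy":0,"wz":0,"claw":-1},{"x":0,"y":0,"z":0,"wx":0,"wy":0,"wz":0,"claw":-1}]' 
python3 - <<'E'
from h import *
tgo(.3882,.2803,.20,19.5)
E
```

```text
t: 31.15
ee_pos: [0.3882, 0.2793, 0.2953]
tool_rot: [[0.943, 0.333, -0.0], [0.333, -0.943, -0.001], [-0.001, 0.001, -1.0]]
wrist_force: [-0.4, 0.2, -5.2]
grip_width: 0.0218
grasp_force: 99.0
t 31.15 p [0.3882 0.2793 0.2953] yaw 19.44 wz -0.06 then shift [ 0.03 -0.09  9.53] tilt [-0.    -0.001 -1.   ] grip 0.021761857540194142 j7 -1.1200297346227
```

```bash
python3 -m crank '[{"x":0,"y":0,"z":3,"wx":0,"wy":0,"wz":0,"claw":-1},{"x":0,"y":0,"z":3,"wx":0,"wy":0,"wz":0,"claw":-1},{"x":0,"y":0,"z":2.5,"wx":0,"wy":0,"wz":0,"claw":-1},{"x":0,"y":0,"z":1,"wx":0,"wy":0,"wz":0,"claw":-1},{"x":0,"y":0,"z":0.5,"wx":0,"wy":0,"wz":0,"claw":-1},{"x":0,"y":0,"z":0,"wx":0,"wy":0,"wz":0,"claw":-1},{"x":0,"y":0,"z":0,"wx":0,"wy":0,"wz":0,"claw":-1}]'
python3 - <<'E'
from h import *
tgo(.3882,.2803,.186,19.5); shot('wrist','c8')
E
```

```text
t: 31.85
ee_pos: [0.3886, 0.2798, 0.1961]
tool_rot: [[0.943, 0.333, 0.001], [0.333, -0.943, 0.0], [0.001, 0.0, -1.0]]
wrist_force: [1.1, 0.0, -5.7]
grip_width: 0.0216
grasp_force: 98.9
t 31.85 p [0.3886 0.2798 0.1961] yaw 19.44 wz -0.06 then shift [-0.02 -0.06  1.01] tilt [ 0.001  0.    -1.   ] grip 0.021564990492655887 j7 -0.9511162843096594
```

View pics/c8.png

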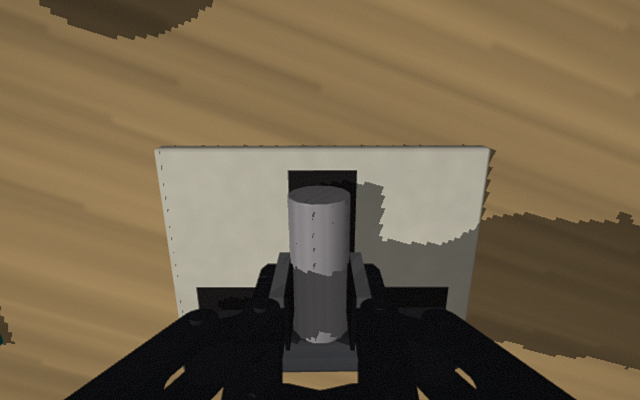

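The rest lines up with the long T outline (post column 320, outline 289–357). Lower it to contact.

```bash
python3 -m crank '[{"x":0,"y":0,"z":0.5,"wx":0,"wy":0,"wz":0,"claw":-1},{"x":0,"y":0,"z":0.3,"wx":0,"wy":0,"wz":0,"claw":-1},{"x":0,"y":0,"z":0.2,"wx":0,"wy":0,"wz":0,"claw":-1},{"x":0,"y":0,"z":0,"wx":0,"wy":0,"wz":0,"claw":-1},{"x":0,"y":0,"z":0,"wx":0,"wy":0,"wz":0,"claw":-1}]'

```

```text
t: 32.4
ee_pos: [0.3882, 0.2802, 0.1857]
tool_rot: [[0.943, 0.334, -0.0], [0.334, -0.943, -0.0], [-0.0, -0.0, -1.0]]
wrist_force: [0.2, -0.2, -4.9]
grip_width: 0.022
grasp_force: 99.1
```

```bash
python3 -m crank '[{"x":0,"y":0,"z":0.1,"wx":0,"wy":0,"wz":0,"claw":-1},{"x":0,"y":0,"z":0.05,"wx":0,"wy":0,"wz":0,"claw":-1},{"x":0,"y":0,"z":0,"wx":0,"wy":0,"wz":0,"claw":-1},{"x":0,"y":0,"z":0,"wx":0,"wy":0,"wz":0,"claw":-1}]'

```

```text
t: 32.8
ee_pos: [0.3881, 0.28, 0.1853]
tool_rot: [[0.943, 0.334, 0.001], [0.334, -0.943, 0.001], [0.001, -0.001, -1.0]]
wrist_force: [-2.7, 0.1, 15.3]
grip_width: 0.0216
grasp_force: 101.9
```

```bash
python3 -m crank '[{"x":0,"y":0,"z":0,"wx":0,"wy":0,"wz":0,"claw":0},{"x":0,"y":0,"z":0,"wx":0,"wy":0,"wz":0,"claw":1},{"x":0,"y":0,"z":0,"wx":0,"wy":0,"wz":0,"claw":1},{"x":0,"y":0,"z":0,"wx":0,"wy":0,"wz":0,"claw":1},{"x":0,"y":0,"z":-3,"wx":0,"wy":0,"wz":0,"claw":1},{"x":0,"y":0,"z":-5,"wx":0,"wy":0,"wz":0,"claw":1},{"x":0,"y":0,"z":-5,"wx":0,"wy":0,"wz":0,"claw":1},{"x":0,"y":0,"z":-5,"wx":0,"wy":0,"wz":0,"claw":1}]' >/dev/null
python3 -m crank '[{"x":0,"y":0,"z":-5,"wx":0,"wy":0,"wz":0,"claw":1},{"x":0,"y":3,"z":-4,"wx":0,"wy":0,"wz":0,"claw":1},{"x":0,"y":4,"z":-1,"wx":0,"wy":0,"wz":0,"claw":1},{"x":0,"y":4,"z":0,"wx":0,"wy":0,"wz":0,"claw":1},{"x":0,"y":0,"z":0,"wx":0,"wy":0,"wz":0,"claw":1},{"x":0,"y":0,"z":0,"wx":0,"wy":0,"wz":0,"claw":1},{"x":0,"y":0,"z":0,"wx":0,"wy":0,"wz":0,"claw":1}]'
python3 - <<'E'
from h import *
im,C=shot('wrist','c9')
V=im.max(2)
def px(x,y,z):
    K,R,t=C; q=K@(R@np.array([x,y,z])+t); return (q[:2]/q[2]).round(1)
for nm,(x,y) in dict(large=(.5955,.2805),small=(.6668,.0955)).items():
    p=px(x,y,.048).astype(int); m=np.zeros_like(V); s=np.s_[max(p[1]-14,0):p[1]+14,max(p[0]-14,0):p[0]+14]; m[s]=V[s]<50
    c=cv2.findContours(m,cv2.RETR_EXTERNAL,cv2.CHAIN_APPROX_NONE)[0]
    if c: print(nm,p,cv2.minEnclosingCircle((ray(max(c,key=cv2.contourArea)[:,0],.048,C)*1000).astype(np.float32)))
print('long bar centre expected px',px(.3599,.2703,.032))
E
```

```text
t: 34.3
ee_pos: [0.4246, 0.1773, 0.4639]
tool_rot: [[0.942, 0.335, -0.001], [0.335, -0.942, -0.0], [-0.001, -0.0, -1.0]]
wrist_force: [-0.0, 0.0, -0.1]
grip_width: 0.0854
grasp_force: 0.0
large [277 -54] ((386.38336181640625, 220.43209838867188), 15.400418281555176)
small [494 -61] ((287.67864990234375, -106.79766845703125), 43.36241149902344)
long bar centre expected px [226.1 179. ]
```

View pics/c9.png

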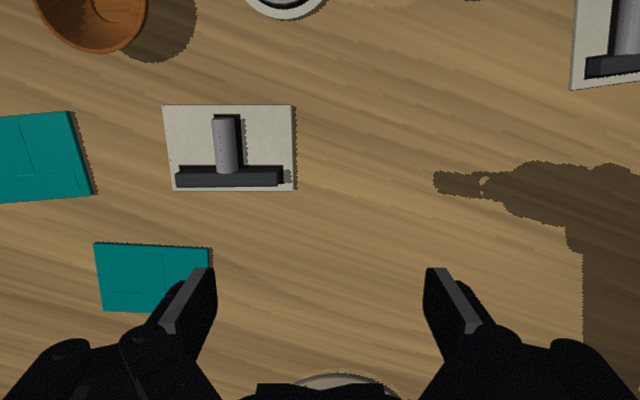

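The long rest sits inside its outline (bar at about (229,177), against (226,179) expected). I move out to check the faceplates.

```bash
python3 -m crank '[{"x":4,"y":-1,"z":0,"wx":0,"wy":0,"wz":0,"claw":1},{"x":4,"y":-1,"z":0,"wx":0,"wy":0,"wz":0,"claw":1},{"x":4,"y":-1,"z":0,"wx":0,"wy":0,"wz":0,"claw":1},{"x":4,"y":0,"z":0,"wx":0,"wy":0,"wz":0,"claw":1},{"x":4,"y":0,"z":0,"wx":0,"wy":0,"wz":0,"claw":1},{"x":0,"y":0,"z":0,"wx":0,"wy":0,"wz":0,"claw":1},{"x":0,"y":0,"z":0,"wx":0,"wy":0,"wz":0,"claw":1},{"x":0,"y":0,"z":0,"wx":0,"wy":0,"wz":0,"claw":1}]' >/dev/null
python3 - <<'E'
from h import *
im,C=shot('wrist','c10')
V=im.max(2)
def px(x,y,z):
    K,R,t=C; q=K@(R@np.array([x,y,z])+t); return (q[:2]/q[2])
for nm,(x,y) in dict(large=(.5955,.2805),small=(.6668,.0955)).items():
    p=px(x,y,.048).astype(int); m=np.zeros_like(V); s=np.s_[p[1]-13:p[1]+13,p[0]-13:p[0]+13]; m[s]=V[s]<50
    c=cv2.findContours(m,cv2.RETR_EXTERNAL,cv2.CHAIN_APPROX_NONE)[0]
    print(nm,p,[cv2.minEnclosingCircle((ray(k[:,0],.048,C)*1000).astype(np.float32)) for k in c if len(k)>15])
E
```

```text
large [311 159] [((594.9010620117188, 281.4535217285156), 9.99642562866211)]
small [494 154] [((666.2048950195312, 96.09896850585938), 10.013174057006836)]
```

View pics/c10.png

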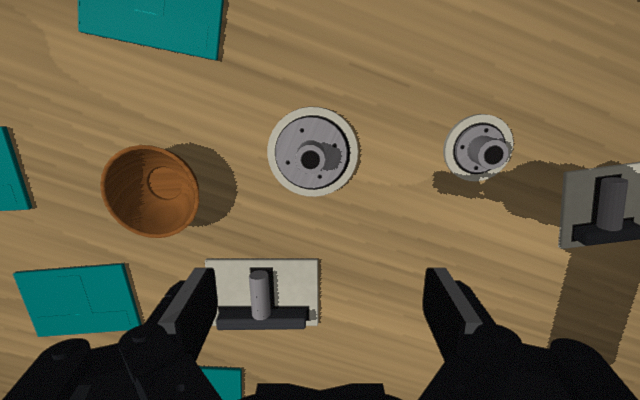

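All four are on their boards; both faceplates are within about 1 mm of centre (bores at (311,159) and (494,154)).

```bash
python3 -c "
from station import r
print(r.job_done())"
```

```text
the job is handed in; nothing more can be done
None
```

Job handed in: both faceplates and both tool rests lie on their matching boards, released and centred to within a few millimetres by the wrist camera, and the bowl and wax jar were not touched.

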